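Refit the roller rotors of a three-channel tubing pump in a fume cupboard

ROBOT

A 6-joint arm with a two-finger parallel gripper is mounted at the origin on the work surface. World frame = base frame: x ahead of the robot, y to its left, z up, the work surface at z = 0. Lengths are in mm, angles in rad, forces in N, time in s.
With the tool pointing down it reaches from about 300 to 775 mm from the base axis. Payload 14.6 kg.
Tool frame: the origin (TCP) lies on the centre line of the jaws, within the pads' length; the fingertips stand 19 mm ahead of it and the grasp point (between the pads) is the TCP (bot.tip_reach is the distance from the TCP to the fingertips, in mm); y points along the fingers, x is the direction in which the jaws open and shut, and the axes are right-handed (so a half turn about y gives the same grasp; the last joint's range is limited). The gripper opens to 85 mm and grips with 20 to 120 N. Pads are 22 mm wide; open, the fingers measure 114 mm over their backs; the gripper's body (76 mm by 85 mm) begins 54 mm behind the grasp point. The pads swing forward as they close: fully open they stand 13 mm farther back than shut.
Start: joints at [-1.344, 0.3, 1.521, -0, 1.321, -0.067], TCP at [159.268, -526.425, 250.281] pointing down, gripper open.
Joint ranges: [-3.03, 3.03], [-0.79, 2.21], [0.23, 2.52], [-1.04, 4.18], [0, 3.07], [-2.55, 2.55]. Speed limits (rad/s): [2.22, 2.22, 2.57, 3.14, 3.14, 3.14].

INTERFACE

Orientations are given as a unit quaternion [w, x, y, z].
In Python, from rig import bot gives the robot as it stands. Calls block until the motion is done:
- bot.move_to(position, orientation): joint-space move of the TCP to a pose.
- bot.servo_line(position, attitude=None, speed=150, until_force=None): straight line of the TCP; attitude=None keeps the orientation; speed is the mean speed in mm/s. With until_force (N) it stops when the force on the tool has changed by that much, and returns True; else False.
- bot.move_joints(angles): joint-space move.
- bot.move_gripper(opening, grip_force=None): finger opening in mm; grip_force is the grip in N (None keeps the last); returns when the fingers have stopped.
- bot.dwell(seconds).
- bot.ik(position, orientation): joint angles nearest the present ones, or None.
- bot.read_state(): the state.
- bot.read_camera(name): name is "side" or "top"; returns a dict with "image" (400x640x3 uint8, blue, green, red), "depth" (400x640 float32, mm along the optical axis (not along the pixel's ray), 0 where there is no reading), "fovy" (degrees; the focal length in pixels is half the picture's height over the tangent of half this angle, whatever the lens; pixels are square), "cx", "cy" (the principal point, pixels), "eye" and "attitude" of the camera in the world. Camera axes: x right, y down, z forward; pixel columns grow to the right and rows downward; lengths in mm; the calibration is good to about 2 mm. A picture is of the moment at which its call begins.
A pose or a line that the arm cannot do raises bot.MotionError and nothing moves.
- bot.finish_job(): hands the job in, once; it reports no verdict.
The state is a dict: "clock": time; "joint_positions": joint angles; "qvel": joint speeds; "effort": joint torques, N m; "ee_pos": TCP position; "tool_rot": TCP orientation; "ft_force": force on the tool from outside, world axes, zero at the start; "moment": the same for the moment, N m; "grip_width": finger opening in mm.
Only numpy, scipy, OpenCV 4.12 (cv2) and the standard library are available. Lean on these libraries where they do the work, as an engineer would, in place of code of your own. Each camera call takes 0.05 s, during which the arm holds its last target.

TASK

Turn both quarter-turn fasteners on the pump's cover to unlocked, then swing the cover right up. Put each roller rotor that is lying ready on the bench onto the splined shaft whose collar has its colour, rocking it until the teeth mesh and pushing it fully home on the collar. Then swing the cover shut again over them, turn both fasteners back to locked, and do not disturb the beaker, the wash bottle or the hotplate.

Things in the scene. Friction and masses are not known exactly. Their poses are not given: they have to be found in the camera images.
- cam_near (a joint): quarter-turn cam fastener on the cover at the end nearer the robot: rad, 0 = locked against its stop (0 to 0.2 at the start), 1.57 = unlocked against its stop; grows anticlockwise from above; friction 0.08 N m, stays where left. While a fastener is locked its tongue (below the cover) catches under the housing and the cover can neither rise nor shut.
- cam_near_grip (a point): grip point of that fastener, on its turning axis: a black upright wing 12 mm thick, 36 mm long and 30 mm high on a 34 mm steel disc; the point lies 22 mm above the cover's top face and 13 mm below the wing's top. The point's y axis runs along the wing (in line with the pump's y axis at joint value 0) and turns with it; pinch the wing across its 12 mm, along the point's x axis.
- cam_far (a joint): the same fastener at the end farther from the robot: rad, about 0 = locked, 1.57 = unlocked, anticlockwise from above.
- cam_far_grip (a point): grip point of the far fastener, same sizes and axes as cam_near_grip.
- cover (a joint): white hinged cover of the pump, 300 x 190 x 8 mm, its top face 117 mm above the bench when shut: rad, 0 = shut, 1.66 = its stop, standing upright. It stays at any angle by hinge friction (0.6 N m, plus about 0.4 N m of weight when it is level). Hinge on the pump's +y side (left seen from the robot); free edge on the -y side.
- cover_handle (a point): centre of the cover's steel bar handle, 12 mm thick round bar, 80 mm long, parallel to the hinge (the point's x axis); 45 mm out from the cover's top face, 30 mm in from the free edge, 160 mm back from the hinge, measured along the cover. Fasteners stand 110 mm from its centre at either end. The point turns with the cover.
- cover_hinge (a point): middle of the cover's hinge line, 109 mm above the bench, at the underside of the cover; the cover turns about the negative x axis of this point, so the free edge rises and swings to the pump's +y side.
- pump: grey pump housing, an open-topped box fixed to the bench, 300 (x) x 190 (y) x 108 mm high, walls 6 mm, origin under its centre; its x axis is the row of three shafts and points roughly away from the robot. Inside clear width 178 mm; the row runs 10 mm to the -y side of the middle; two small steel catches stick in 12 mm from the -y wall, 110 mm either side of the middle, just below the rim.
- seat_yellow (a point): centre of the top face of the yellow 44 mm collar at the foot of the yellow upright splined shaft (end of the row nearer the robot), 34 mm above the bench, z up, not turning with the shaft. Above it: 6 straight teeth 40 mm tall (29 mm across tips, 21 mm across roots), a plain round pilot 21 mm across and 6 mm tall, and a 6 mm cone down to 12 mm across: 52 mm in all.
- seat_blue (a point): the same point for the blue shaft, same sizes, in the middle of the row, 90 mm from its neighbours. How far each shaft is turned (where its teeth stand) is random and not reported; a stiff gear motor holds the shafts, which slip round only above 0.3 N m.
- seat_red (a point): the same point for the red shaft, same sizes, at the far end of the row, 90 mm beyond the blue one.
- rotor_yellow_mid (a point): centre, half-way up (30 mm), of the yellow roller rotor, standing on the bench, z up, 60 mm tall, about 0.18 kg; may be absent. Lower 25 mm: roller cage 62 mm across with yellow plates. Above: plain hub 42 mm across (12 flats) with a yellow band at the top: grasp there. Splined bore right through: 6 teeth, 23 mm between tooth tips, 31 mm between grooves. Home on the collar: 30 mm above the seat.
- rotor_blue_mid (a point): centre of the blue roller rotor, as the yellow one; may be absent. A rotor set on its shaft slips over the pilot and then rests on the tops of the shaft's teeth, 40 mm above home, until the teeth line up (every 60 degrees, within about 6 degrees); then it drops or can be pushed down. Play when meshed: 1 mm radially, about 6 degrees in turn.
- rotor_red_mid (a point): centre of the red roller rotor, as the yellow one; may be absent.
- beaker_rim (a point): centre of the rim of an empty glass beaker, 70 mm across, 90 mm tall, a bystander.
- wash_bottle: white wash bottle, 60 mm across, 150 mm tall, origin under its centre, a bystander.
- hotplate: hotplate with mantle and flask, 220 x 220 mm, about 240 mm tall in all, heavy, fixed to the bench on the left; origin under its centre; a bystander.

How it is judged:
By the outcome, as a careful person would: the job done as asked, in the order asked, and still so for the second after the job is handed in, with the robot touching nothing.
Of rotor_yellow, rotor_blue, rotor_red only 2 to 3 are there at a start; the rules pass over those that are not, and their reading is None.
At some moment in a run one of rotor_yellow, rotor_blue, rotor_red may be knocked a few centimetres aside while the robot is not near it.
It also fails if it takes over 210 s, if anything falls off the work surface, if the arm or the gripper's body presses on something with over 40 N, if the wrist force passes 120 N, or if a joint passes its speed limit or range.

## Working session

There is one attempt and no reset: what is moved stays moved. The work goes in short steps, each a Python script; the robot and the scene stay as the last script left them, time stands still between calls to the robot, and variables do not carry over. Pictures are saved under pics/ and viewed, and the job is handed in when it is done.

```bash
ls; mkdir -p pics
cat > h.py <<'E'
import numpy as np, cv2
from scipy.spatial.transform import Rotation as R
from rig import bot
def rot(q): return R.from_quat([q[1],q[2],q[3],q[0]]).as_matrix()
def cam(n):
    c=bot.read_camera(n); c['f']=200/np.tan(np.radians(c['fovy'])/2); c['R']=rot(c['attitude']); c['eye']=np.array(c['eye']); return c
def px(c,u,v,z):
    d=c['R']@np.array([(u-c['cx'])/c['f'],(v-c['cy'])/c['f'],1]); return c['eye']+d*(z-c['eye'][2])/d[2]
def cloud(c):
    v,u=np.mgrid[0:400,0:640]; D=c['depth']
    P=np.stack([(u-c['cx'])/c['f']*D,(v-c['cy'])/c['f']*D,D],-1)
    return P@c['R'].T+c['eye']
def proj(c,p):
    q=c['R'].T@(np.array(p)-c['eye']); return q[0]/q[2]*c['f']+c['cx'],q[1]/q[2]*c['f']+c['cy']
E
python3 - <<'E'
from h import *
for n in('top','side'):
    c=cam(n); cv2.imwrite(f'pics/a_{n}.png',c['image']); print(n,c['eye'],c['R'].round(3).tolist(),c['f'],c['cx'],c['cy'],(c['depth']>0).mean())
s=bot.read_state(); print(s)
E
```

```text
pics
top [ 426.54005547  102.40302399 1353.54183076] [[-0.019, -0.991, 0.131], [-1.0, 0.021, 0.014], [-0.017, -0.131, -0.991]] 418.7306689153153 317.1882968008447 198.7947366602602 0.9960546875
side [ 70.04796082 832.54576178 994.38779451] [[-0.828, -0.393, 0.399], [-0.56, 0.587, -0.585], [-0.004, -0.708, -0.707]] 377.8992452986867 320.97890557587425 201.2234559295506 0.99589453125
{'clock': 0.1, 'joint_positions': array([-1.34360932e+00,  3.00440252e-01,  1.52155624e+00,  2.74240244e-06,
        1.32070033e+00, -6.65881774e-02]), 'qvel': array([-0.00057955, -0.00091767, -0.00285037, -0.00171646, -0.00094829,
       -0.00063142]), 'effort': array([ 1.60946729e-03, -5.44374812e+01, -3.62371373e+01, -4.28788780e-06,
        3.02896879e-03,  1.09631958e-05]), 'ee_pos': array([ 159.22044517, -526.23733027,  249.74873346]), 'tool_rot': array([ 0.56804917, -0.56754172,  0.42173254, -0.42113917]), 'ft_force': array([-0.03997141, -0.12193767,  0.51545478]), 'moment': array([ 0.05672941, -0.03211636,  0.05388479]), 'grip_width': 85.45366745329247}
```

View pics/a_top.png

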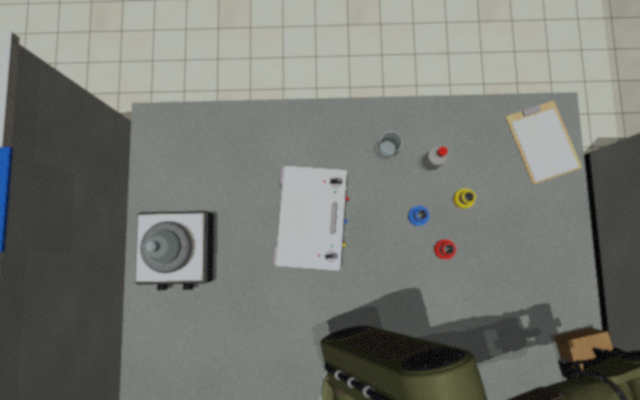

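View pics/a_side.png

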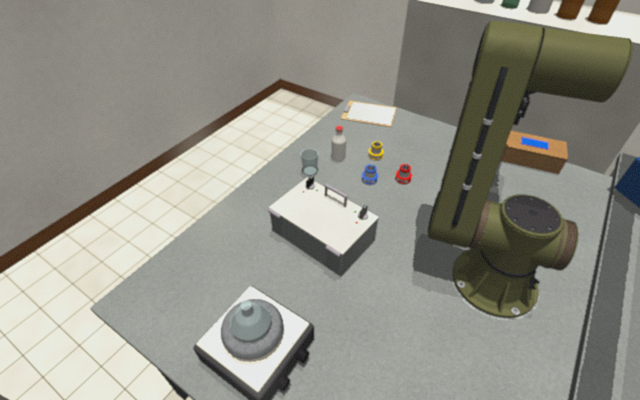

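Top view: the cover spans about (277-347, 166-270), with wings near (331,255) and (336,181). Three rotors are on the bench: blue (418,215), yellow (465,198) and red (445,249). The beaker is at (388,146) and the bottle at (437,157). Next I'll measure these.

```bash
cat >> h.py <<'E'
def masks(c):
    h=cv2.cvtColor(c['image'],cv2.COLOR_BGR2HSV); H,S,V=[h[...,i].astype(int) for i in range(3)]
    return dict(red=((H<8)|(H>172))&(S>130)&(V>70),yellow=(H>20)&(H<35)&(S>130)&(V>90),blue=(H>95)&(H<125)&(S>130)&(V>70))
def big(m,n=3):
    k,l,s,ce=cv2.connectedComponentsWithStats(m.astype(np.uint8)); o=np.argsort(-s[1:,4])[:n]+1
    return [(l==i,s[i],ce[i]) for i in o]
def fitc(p):
    A=np.c_[2*p,np.ones(len(p))]; x=np.linalg.lstsq(A,(p**2).sum(1),rcond=None)[0]; return x[:2],np.sqrt(x[2]+x[0]**2+x[1]**2)
def rotors(c,cl=None):
    cl=cloud(c) if cl is None else cl; out={}
    for k,m in masks(c).items():
        for mm,s,ce in big(m,6):
            if s[4]<60: continue
            mm=cv2.dilate(mm.astype(np.uint8),np.ones((3,3)))>0
            P=cl[mm]; t=P[P[:,2]>52]; 
            print(k,s.tolist(),ce.round(1),'z',np.percentile(P[:,2],[5,50,95]).round(),'med',np.median(P,0).round(1),'hub',len(t),((t.min(0)+t.max(0))/2).round(1) if len(t) else '')
E
python3 - <<'E'
from h import *
for n in('top','side'):
    c=cam(n); cl=cloud(c); print(n); rotors(c,cl)
    Z=cl[...,2]; X=cl[...,0];Y=cl[...,1]
    m=(abs(Z-117)<7)&(X>250)&(X<750)&(abs(Y-150)<300)
    mm,s,ce=big(m,1)[0]; P=cl[mm]; print('cover',s,np.median(P,0))
    r=cv2.minAreaRect(P[:,:2].astype(np.float32)); print(r, cv2.boxPoints(r).round(1).tolist())
    ct=max(cv2.findContours(mm.astype(np.uint8),0,2)[0],key=cv2.contourArea)
    q=cv2.boxPoints(cv2.minAreaRect(ct)); print([px(c,*a,117).round(1).tolist() for a in q])
    im=c['image']
    k=cv2.resize(im[155:280,260:480] if n=='top' else im[110:280,255:425],None,fx=3.6,fy=3.6,interpolation=cv2.INTER_CUBIC); cv2.imwrite(f'pics/b_{n}.png',k); print(k.shape)
E
```

```text
top
red [434, 240, 22, 19, 258] [443.8 249.2] z [-1. 27. 63.] med [ 434.7 -268.6   26.8] hub 109 [ 436.4 -277.5   59.4]
red [438, 147, 9, 9, 63] [442. 151.] z [111. 149. 155.] med [ 720.  -249.4  148.8] hub 102 [587.4 -88.4 724.9]
yellow [454, 189, 22, 19, 255] [463.1 198.5] z [-1. 27. 63.] med [ 591.9 -338.1   27.1] hub 111 [ 596.3 -347.9   59.9]
blue [0, 147, 12, 105, 803] [  3.8 189.3] z [189. 198. 202.] med [ 632.8 1001.6  197.9] hub 943 [596.  575.2 740. ]
blue [409, 206, 20, 19, 233] [417.7 215.6] z [-1. 27. 62.] med [ 540.6 -193.1   26.8] hub 101 [ 545.3 -200.6   59.3]
cover [ 273  165   74  106 6212] [533.78200955 143.94465864 116.93087033]
((538.6258544921875, 143.00006103515625), (199.8201904296875, 300.374755859375), 84.51495361328125) [[379.6000061035156, 57.900001525878906], [678.5999755859375, 29.200000762939453], [697.7000122070312, 228.10000610351562], [398.70001220703125, 256.79998779296875]]
[[397.4, 255.6, 117.0], [697.2, 232.3, 117.0], [677.6, 28.5, 117.0], [379.8, 58.0, 117.0]]
(450, 792, 3)
side
red [396, 164, 16, 19, 133] [404.  172.8] z [-2. 26. 61.] med [ 432.2 -267.6   26.2] hub 67 [ 434.1 -270.2   57.5]
yellow [369, 148, 15, 12, 65] [376.3 153.1] z [-4. 23. 44.] med [ 581.6 -333.3   22.8] hub 2 [321.5 248.6 524.3]
blue [522, 138, 26, 11, 163] [534.6 142.8] z [77. 81. 85.] med [  57.3 -679.3   80.6] hub 241 [ 58.1  53.8 534.2]
cover [ 267  178  111   79 4095] [522.4246922  158.22040446 116.47570688]
((536.8387451171875, 148.2445068359375), (203.67935180664062, 303.3476867675781), 84.62466430664062) [[376.29998779296875, 61.099998474121094], [678.2999877929688, 32.599998474121094], [697.4000244140625, 235.39999389648438], [395.3999938964844, 263.79998779296875]]
[[686.4, 239.9, 117.0], [746.0, 0.2, 117.0], [377.7, 65.7, 117.0], [363.9, 269.7, 117.0]]
(612, 612, 3)
```

View pics/b_top.png

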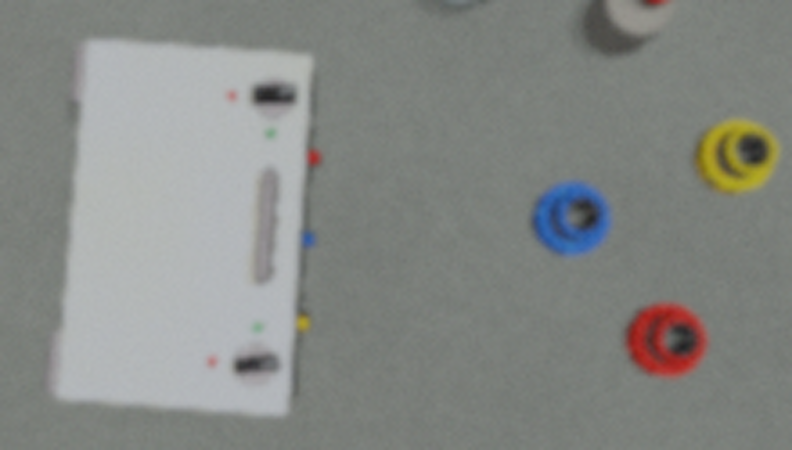

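View pics/b_side.png

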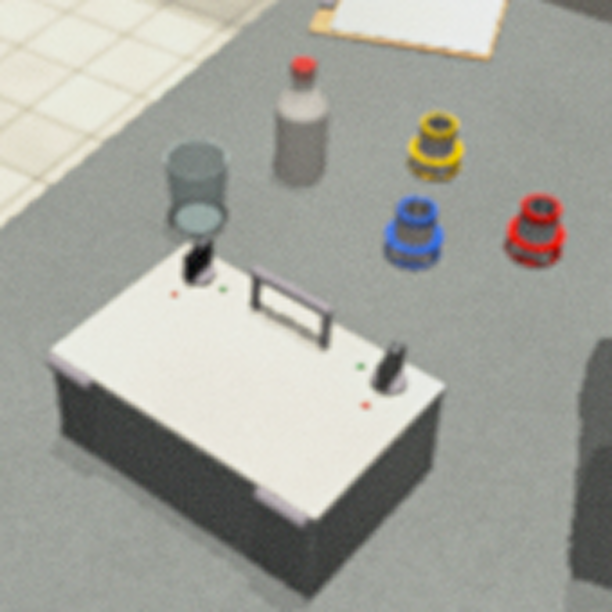

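Run:
```python
from h import *
n='top'
c=cam(n); cl=cloud(c); X,Y,Z=np.moveaxis(cl,-1,0)
g=cv2.cvtColor(c['image'],cv2.COLOR_BGR2GRAY)
reg=(X>360)&(X<720)&(Y>10)&(Y<280)
m=reg&(Z>128)
for mm,s,ce in big(m,4):
    P=cl[mm]; r=cv2.minAreaRect(P[:,:2].astype(np.float32)); print('raised',s,ce.round(1),np.median(P,0).round(1),'zmax',np.percentile(P[:,2],[50,90]),r)
d=(g<90); d[:160]=0;d[275:]=0;d[:,:310]=0;d[:,355:]=0
for mm,s,ce in big(d,5):
    if s[4]>15: print('dark',s.tolist(),ce.round(1),px(c,*ce,145).round(1))
# rotors hub
for k,m in masks(c).items():
    for mm,s,ce in big(m,4):
        if s[1]<180 or s[0]<100 or s[4]<100: continue
        ct=max(cv2.findContours(mm.astype(np.uint8),0,2)[0],key=cv2.contourArea)
        (u,v),r=cv2.minEnclosingCircle(ct); p=px(c,u,v,25); q=px(c,u+r,v,25)
        box=(slice(s[1]-6,s[1]+s[3]+6),slice(s[0]-6,s[0]+s[2]+6))
        t=cl[box].reshape(-1,3); t=t[(abs(t[:,2]-60)<4)]
        print(k,'cage',p.round(1),np.hypot(*(q-p)[:2]).round(1),'hub',len(t),((t.min(0)+t.max(0))/2).round(1),np.ptp(t,0).round(1),fitc(t[:,:2]))
```

```text
raised [331 201   6  33 136] [333.6 217.1] [528.   74.1 166.8] zmax [166.82819273 170.3478581 ] ((500.935791015625, 79.47249603271484), (17.276365280151367, 154.73724365234375), 79.2401123046875)
raised [330 178  13   6  66] [336.2 180.1] [639.6  63.7 151.2] zmax [151.23359087 155.57751952] ((640.7887573242188, 63.46471405029297), (35.75004196166992, 12.811077117919922), 89.62677001953125)
raised [325 253  13   6  54] [330.9 255.5] [422.4  83.6 152.3] zmax [152.26233537 154.85102938] ((421.01513671875, 84.43338012695312), (36.14324188232422, 11.263434410095215), 88.90848541259766)
raised [342 131   1   3   3] [342. 132.] [ 426.5  102.4 1353.5] zmax [1353.54183076 1353.54183076] ((426.5400695800781, 102.40302276611328), (0.0, 0.0), 0.0)
dark [331, 179, 10, 5, 34] [335.  180.8] [638.7  66.6 145. ]
dark [326, 255, 7, 3, 20] [328.8 256. ] [421.2  89.6 145. ]
red cage [ 434.1 -274.7   25. ] 32.9 hub 86 [ 436.3 -278.    60.2] [39.6 43.7  7.6] (array([ 436.22700802, -277.72081047]), np.float64(18.416035865080147))
yellow cage [ 596.7 -345.9   25. ] 35.1 hub 81 [ 596.8 -348.3   60.2] [43.5 42.2  6.9] (array([ 596.51099102, -348.32316826]), np.float64(18.36616326786919))
blue cage [ 542.2 -198.3   25. ] 31.5 hub 79 [ 545.3 -200.5   60.2] [41.  40.6  7.2] (array([ 544.43893214, -200.81348886]), np.float64(18.03791653210019))
```

```bash
cat >> h.py <<'E'
A0=np.radians(-5.4); UX=np.array([np.cos(A0),np.sin(A0)]); UY=np.array([-np.sin(A0),np.cos(A0)])
C0=np.array([537.,138.5])
def pw(x,y,z): return np.r_[C0+x*UX+y*UY,z]
def down(psi,tilt=None):
    c,s=np.cos(psi),np.sin(psi); M=np.array([[c,0,-s],[s,0,c],[0,-1,0]])
    if tilt is not None: M=R.from_rotvec(tilt).as_matrix()@M
    q=R.from_matrix(M).as_quat(); return np.array([q[3],*q[:3]])
def st(msg=''):
    s=bot.read_state(); print(msg,'t%.1f'%s['clock'],'p',s['ee_pos'].round(1),'F',s['ft_force'].round(1),'M',s['moment'].round(2),'w%.1f'%s['grip_width'],'q6 %.2f'%s['joint_positions'][5]); return s
def q6add(d):
    q=np.array(bot.read_state()['joint_positions']); q[5]+=d; bot.move_joints(q)
def wrap(a): return (a+np.pi)%(2*np.pi)-np.pi
def show(n,name,box=None,k=1):
    c=cam(n); im=c['image']
    if box: im=cv2.resize(im[box[1]:box[3],box[0]:box[2]],None,fx=k,fy=k,interpolation=cv2.INTER_CUBIC)
    cv2.imwrite(f'pics/{name}.png',im); return c
E
python3 - <<'E'
from h import *
print(rot(bot.read_state()['tool_rot']).round(2).tolist())
for nm,x in(('near',-110),('far',110)):
    p=pw(x,-65,143)
    for off in (0,np.pi):
        for j in(0.1,1.57):
            q=bot.ik(p,down(A0+j+off)); print(nm,p.round(1),off,j,None if q is None else np.round(q,2))
h=pw(0,-65,162)
for off in(np.pi/2,-np.pi/2): q=bot.ik(h,down(A0+off)); print(off,None if q is None else np.round(q,2))
E
```

```text
[[0.29, -0.0, 0.96], [-0.96, 0.0, 0.29], [-0.0, -1.0, 0.0]]
near [421.4  84.1 143. ] 0 0.1 [ 0.11  0.16  1.96 -0.    1.01  0.11]
near [421.4  84.1 143. ] 0 1.57 [ 0.11  0.16  1.96 -0.    1.01 -1.36]
near [421.4  84.1 143. ] 3.141592653589793 0.1 None
near [421.4  84.1 143. ] 3.141592653589793 1.57 [ 0.11  0.16  1.96 -0.    1.01  1.78]
far [640.4  63.4 143. ] 0 0.1 [ 0.04  0.6   1.34 -0.    1.2   0.04]
far [640.4  63.4 143. ] 0 1.57 [ 0.04  0.6   1.34 -0.    1.2  -1.43]
far [640.4  63.4 143. ] 3.141592653589793 0.1 None
far [640.4  63.4 143. ] 3.141592653589793 1.57 [ 0.04  0.6   1.34 -0.    1.2   1.71]
1.5707963267948966 [ 0.07  0.36  1.66 -0.    1.12 -1.41]
-1.5707963267948966 [ 0.07  0.36  1.66 -0.    1.12  1.73]
```

```bash
cat >> h.py <<'E'
def turn_cam(x,y,j0,j1,z=144,grip=45):
    p=pw(x,y,z); up=p+[0,0,60]
    bot.move_gripper(45); bot.move_to(up,down(A0+j0)); 
    hit=bot.servo_line(p,speed=60,until_force=15); st(f'down hit={hit}')
    if hit: return
    bot.move_gripper(0,grip); s=st('gripped')
    q=np.array(s['joint_positions']); d=-(j1-j0); n=6
    for i in range(1,n+1):
        qq=q.copy(); qq[5]=q[5]+d*i/n; bot.move_joints(qq); s=st(f' {i}')
        if abs(s['moment'][2])>2: print('stop'); break
E
python3 - <<'E'
from h import *
turn_cam(-110,-65,0.15,1.58)
show('side','c1',(255,110,425,280),3.5)
E
```

```text
down hit=False t4.2 p [421.6  84.2 144.4] F [-0.9  0.5  0.1] M [-0.    0.01  0.04] w44.8 q6 0.06
gripped t4.6 p [421.5  84.2 144.3] F [-1.9 -0.2  6.2] M [0.11 0.32 0.06] w11.1 q6 0.06
 1 t5.0 p [422.   84.3 144.4] F [ 5.9  1.4 -3.4] M [ 0.33 -0.9   0.42] w10.9 q6 -0.18
 2 t5.3 p [422.5  84.5 144.4] F [ 9.2  4.5 -6.2] M [ 0.77 -1.64  0.28] w11.1 q6 -0.42
 3 t5.7 p [422.8  84.9 144.6] F [11.4  7.  -8.9] M [ 1.13 -1.93  0.01] w11.2 q6 -0.66
 4 t6.0 p [423.1  85.3 144.8] F [13.3 13.6 -6.3] M [ 2.11 -2.41  0.05] w11.2 q6 -0.90
 5 t6.3 p [423.3  85.7 144.8] F [14.3 17.4 -8. ] M [ 2.86 -2.68  0.11] w11.1 q6 -1.14
 6 t6.7 p [423.5  86.2 144.9] F [15.5 23.3 -9. ] M [ 3.91 -2.92 -0.15] w11.4 q6 -1.37
```

View pics/c1.png

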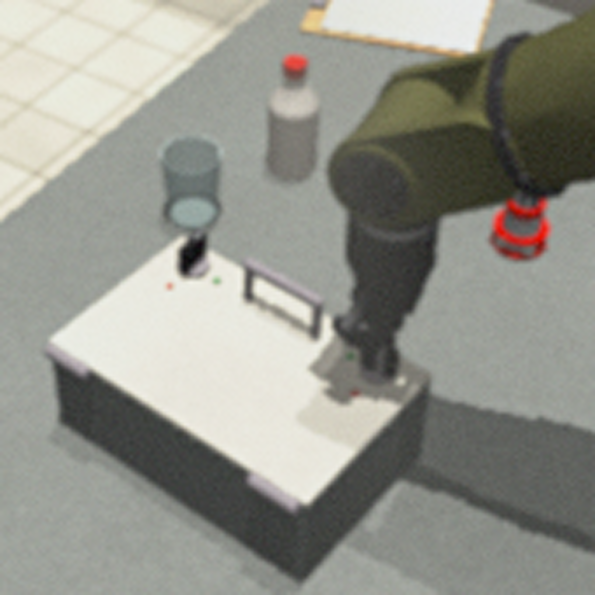

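Run:
```python
from h import *
bot.move_gripper(45); s=st('open')
p=np.array(s['ee_pos']); 
bot.servo_line(pw(-110,-65,144)+[1.5,3,0]); st('moved'); bot.move_gripper(0,45); st('regrip')
q6add(-0.06); st('push'); q6add(-0.05); st('push'); q6add(0.09)
st('back'); bot.move_gripper(45); st('open'); bot.servo_line(np.array(bot.read_state()['ee_pos'])+[0,0,70])
```

```text
open t7.2 p [421.4  84.1 144.3] F [-0.6  0.4  0.4] M [0.01 0.06 0.01] w44.8 q6 -1.37
moved t7.4 p [422.9  87.3 144. ] F [ 0.3 -0.4 -0.4] M [ 0.03 -0.04 -0.01] w45.1 q6 -1.37
regrip t7.8 p [422.9  87.  144.1] F [-0.9 -1.8  2. ] M [-0.39  0.22 -0.23] w11.0 q6 -1.37
push t8.1 p [422.9  87.  144.1] F [-0.1 -0.3  1.7] M [-0.1   0.24 -1.18] w11.2 q6 -1.43
push t8.3 p [422.9  87.  144.2] F [-1.3 -0.9  3.5] M [-0.06  0.22 -1.87] w11.8 q6 -1.47
back t8.6 p [422.9  87.  144.1] F [-0.2 -1.3  1.6] M [-0.23  0.06 -0.61] w10.8 q6 -1.38
open t9.0 p [422.9  87.  144.2] F [-0.1 -0.2 -0.1] M [-0.03  0.02 -0.  ] w44.7 q6 -1.38
```

```bash
sed -i 's/^C0=.*/C0=np.array([538.5,141.3])/' h.py
python3 - <<'E'
from h import *
turn_cam(110,-65,0.1,1.6)
E
```

```text
down hit=False t12.2 p [642.1  66.2 144.5] F [-0.3 -0.3 -0.1] M [-0.02  0.01 -0.03] w45.0 q6 0.04
gripped t12.6 p [640.9  66.3 144.4] F [-13.2   0.6   8.3] M [-0.1   2.16  0.02] w11.0 q6 0.04
 1 t13.0 p [640.8  66.4 144.5] F [-1.8  0.4  0.8] M [ 0.19 -0.05  0.49] w10.7 q6 -0.21
 2 t13.3 p [640.6  66.4 144.5] F [-3.7  1.6  2.6] M [ 0.23  0.61 -0.34] w11.4 q6 -0.45
 3 t13.7 p [640.8  66.6 144.7] F [-1.6  3.2  2.5] M [0.79 0.01 0.18] w11.3 q6 -0.70
 4 t14.0 p [640.8  66.7 144.9] F [-6.4  4.   6.1] M [0.59 0.62 0.08] w11.3 q6 -0.95
 5 t14.4 p [640.7  66.7 144.9] F [-6.   4.5  6. ] M [0.75 0.67 0.1 ] w10.9 q6 -1.20
 6 t14.7 p [640.7  66.7 144.9] F [-7.2  3.8  7.2] M [ 0.86  0.88 -0.47] w11.3 q6 -1.45
```

```bash
sed -i 's/^C0=.*/C0=np.array([537.6,141.6])/' h.py
python3 - <<'E'
from h import *
q6add(-0.05); st('push'); q6add(0.03)
bot.move_gripper(45); st('open'); bot.servo_line(np.array(bot.read_state()['ee_pos'])+[0,0,90])
h=pw(0,-65,162); print(h)
bot.move_to(h+[0,0,70],down(A0+np.pi/2)); 
c=show('side','d1',(255,110,425,280),3.5)
print(bot.servo_line(h,speed=60,until_force=12)); st('at handle'); bot.move_gripper(0,30); st('grip')
E
```

```text
push t15.0 p [640.5  66.7 145. ] F [-5.7  1.4  3.1] M [ 0.31  0.68 -1.23] w11.3 q6 -1.49
open t15.7 p [640.6  66.7 144.9] F [-0.2  0.5  0.9] M [0.02 0.02 0.04] w44.9 q6 -1.46
[531.48295963  76.8884723  162.        ]
False
at handle t18.3 p [531.7  76.9 162.4] F [0.3 1.1 0.8] M [ 0.06  0.04 -0.02] w45.0 q6 -1.40
grip t18.7 p [531.6  76.8 162.2] F [-1.2 -0.8  3.1] M [-0.19  0.15  0.  ] w10.9 q6 -1.40
```

View pics/d1.png

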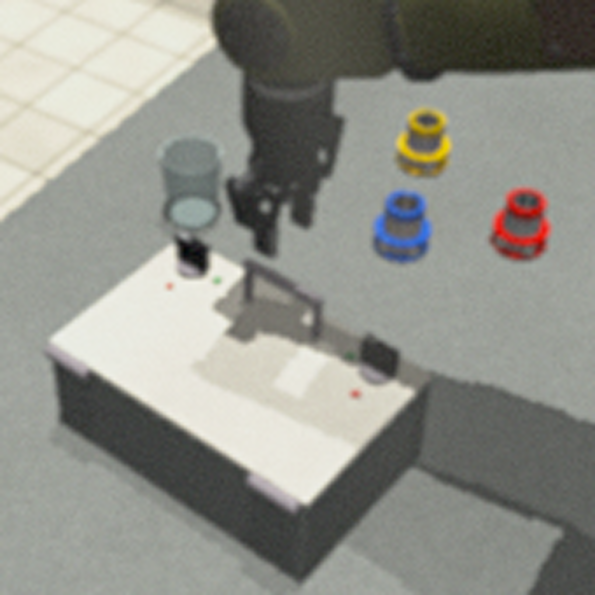

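```bash
cat >> h.py <<'E'
def hpos(t): return pw(0,95-160*np.cos(t)+53*np.sin(t),109+160*np.sin(t)+53*np.cos(t))
def swing(ts,speed=90,lim=45):
    for t in ts:
        bot.servo_line(hpos(t),down(A0+np.pi/2),speed=speed); s=st(f' th{t:.2f}')
        if np.linalg.norm(s['ft_force'])>lim: print('STOP'); return False
    return True
E
python3 - <<'E'
from h import *
if swing(np.linspace(0,1.66,11)[1:]): show('side','e1')
E
```

```text
th0.17 t19.1 p [532.5  87.4 188. ] F [-2.3 -5.7  3.5] M [-1.05  0.24  0.  ] w10.6 q6 -1.38
 th0.33 t19.6 p [533.9 101.9 211.9] F [ -5.6 -11.3   7.8] M [-1.78  0.7  -0.02] w10.9 q6 -1.35
 th0.50 t20.1 p [535.7 120.1 233.4] F [ -8.6 -14.2  14.8] M [-2.41  1.4  -0.05] w10.3 q6 -1.32
 th0.66 t20.5 p [538.  142.2 251.9] F [-10.  -12.1  22.6] M [-2.12  1.69  0.06] w10.9 q6 -1.28
 th0.83 t21.0 p [540.6 167.3 265.3] F [-4.  -6.1 19.7] M [-1.09  0.75  0.07] w10.2 q6 -1.24
 th1.00 t21.4 p [543.1 194.2 274.2] F [-2.1 -1.7 15.7] M [-0.38  0.28 -0.02] w10.9 q6 -1.20
 th1.16 t21.9 p [545.7 221.9 278. ] F [1.3 0.7 8.3] M [ 0.15 -0.33  0.01] w10.7 q6 -1.15
 th1.33 t22.4 p [548.3 249.8 277.9] F [3.7 2.5 6.6] M [ 0.13 -0.41 -0.  ] w10.6 q6 -1.11
 th1.49 t22.8 p [550.8 277.3 273. ] F [4.5 3.5 3.2] M [ 0.24 -0.66  0.11] w10.7 q6 -1.07
 th1.66 t23.3 p [553.1 302.8 263.5] F [ 3.1 -2.4  1.2] M [-0.62 -0.51 -0.01] w11.0 q6 -1.03
```

View pics/e1.png

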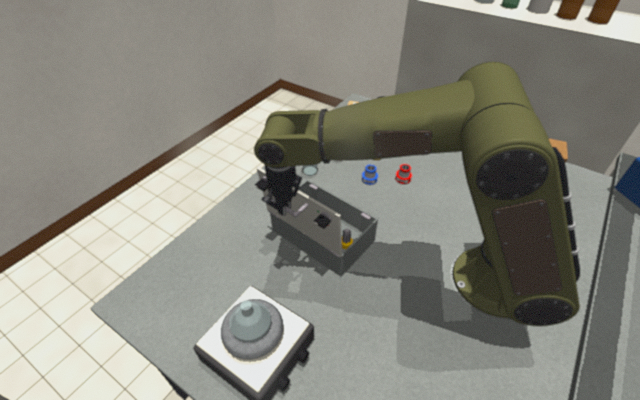

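Run:
```python
from h import *
p=hpos(1.66); bot.servo_line(p+[0.4,4,-0.5]); st('nudge')
bot.move_gripper(40); bot.servo_line(p+[0,0,110]); st()
bot.move_joints([-1.344, 0.3, 1.521, -0, 1.321, -0.067])
c=show('top','f1',(260,140,480,300),3.6); cl=cloud(c); show('side','f2',(230,120,430,290),3.5)
cv2.imwrite('pics/f1f.png',c['image'])
X,Y,Z=np.moveaxis(cl,-1,0)
rotors(c,cl)
# shafts: points inside housing with z 75..92
m=(X>400)&(X<680)&(Y>60)&(Y<200)&(Z>62)&(Z<93)
for mm,s,ce in big(m,5): 
    if s[4]>4: P=cl[mm]; print(s.tolist(),ce.round(1),np.median(P,0).round(1),P[:,2].max().round(1))
for n in(-90,0,90): print(pw(n,-10,86).round(1),np.round(proj(c,pw(n,-10,86)),1))
```

```text
nudge t23.6 p [553.2 303.3 263.5] F [ -9.1 -32.2  11.7] M [-5.1   1.37  0.09] w10.7 q6 -1.03
 t24.8 p [552.8 302.8 372.4] F [-0.8 -0.7  0.4] M [-0.02  0.   -0.03] w40.1 q6 -1.03
red [434, 240, 22, 19, 252] [443.7 249.2] z [-1. 27. 63.] med [ 434.5 -268.    27.1] hub 110 [436.4 -99.  702.9]
red [311, 188, 13, 11, 72] [317.4 193.7] z [11. 35. 77.] med [617.2 120.1  34.6] hub 25 [531.2 117.8 703.9]
red [438, 147, 9, 9, 63] [442. 151.] z [113. 148. 153.] med [ 719.9 -249.6  148.5] hub 102 [ 728.4 -257.9  126.3]
yellow [454, 189, 22, 19, 251] [463.2 198.4] z [-1. 28. 63.] med [ 592.1 -337.9   27.8] hub 112 [ 522.6 -133.4  702.9]
yellow [307, 242, 13, 13, 82] [313.4 248. ] z [10. 34. 80.] med [446.1 136.1  34.2] hub 31 [447.2 136.5  71.2]
blue [0, 147, 12, 105, 820] [  3.8 189.6] z [189. 198. 203.] med [ 632.9 1001.2  198. ] hub 957 [595.5 573.3 740.7]
blue [409, 206, 20, 19, 233] [417.7 215.6] z [-1. 27. 63.] med [ 540.5 -193.1   26.9] hub 101 [496.2 -59.3 702.9]
blue [309, 214, 13, 12, 68] [315.6 221. ] z [11. 34. 79.] med [530.2 125.8  34. ] hub 24 [535.9 128.6  72.1]
[313, 185, 10, 9, 52] [317.3 189.2] [624.9 120.4  81.9] 88.8
[309, 243, 9, 10, 51] [312.9 247.5] [445.7 136.2  81.8] 89.2
[311, 214, 9, 9, 50] [315.2 218.1] [535.5 128.3  82. ] 92.1
[322, 172, 15, 3, 29] [329.2 172.6] [677.   82.4  75.5] 92.2
[447.1 140.1  86. ] [311.6 247.5]
[536.7 131.6  86. ] [313.9 217.8]
[626.3 123.2  86. ] [316.1 188.6]
```

View pics/f1.png

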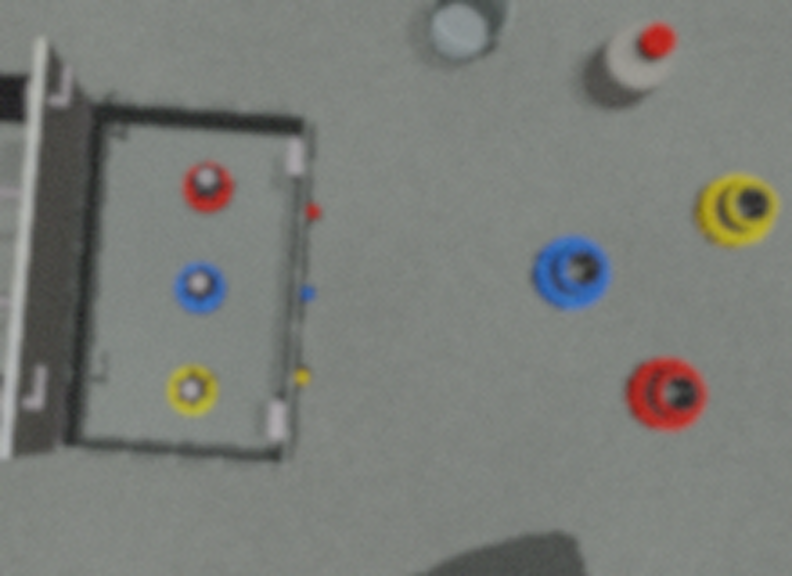

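View pics/f2.png

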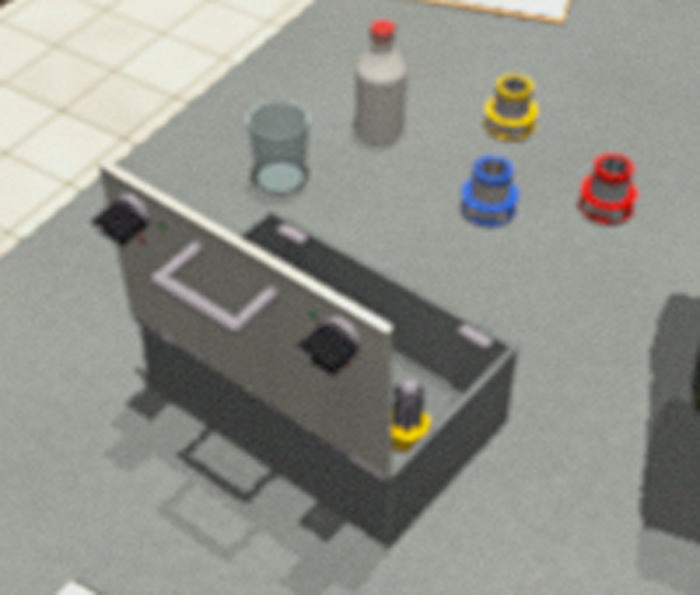

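Cover is upright. The shafts read (445.7,136.2), (535.5,128.3) and (624.9,120.4) by camera. That is about (1.3, 3.2) off the positions I found by touching the fasteners, so the camera has a steady bias and I'll correct for it. I'll do the blue rotor first.

```bash
cat >> h.py <<'E'
BIAS=np.array([1.4,3.1])
def find(col):
    c=cam('top'); cl=cloud(c)
    for mm,s,ce in big(masks(c)[col],6):
        if s[1]<170 or s[0]<350 or s[4]<100: continue
        t=cl[s[1]-6:s[1]+s[3]+6,s[0]-6:s[0]+s[2]+6].reshape(-1,3); t=t[abs(t[:,2]-60)<4]
        f,r=fitc(t[:,:2]); print(col,f.round(1),r.round(1),np.ptp(t,0).round(1)); return f+BIAS
def pick(col):
    xy=find(col); th=np.arctan2(xy[1],xy[0]); psi2=th+np.pi/2
    bot.move_gripper(80); P=lambda z:np.r_[xy,z]
    bot.move_to(P(130),down(th)); hit=bot.servo_line(P(50),speed=80,until_force=8); st(f'down {hit}')
    if hit: return None
    bot.move_gripper(30,20); s=st('pinch1')
    bot.move_gripper(62); 
    bot.move_to(P(50),down(psi2)); bot.move_gripper(30,40); st('pinch2')
    bot.servo_line(P(130),speed=120); st('lift'); return psi2
def away(): bot.move_joints([-1.344, 0.3, 1.521, -0, 1.321, -0.067])
SEAT=dict(yellow=-90,blue=0,red=90)
E
python3 - <<'E'
from h import *
pick('blue'); show('side','g1',(230,60,430,230),3.5)
E
```

```text
blue [ 544.6 -201. ] 18.2 [40.7 41.5  7.6]
down False t31.8 p [ 546.3 -198.    50.5] F [0.6 0.3 0.2] M [ 0.01  0.06 -0.05] w79.9 q6 -0.06
pinch1 t32.2 p [ 546.  -197.9   50.4] F [-2.9  1.5  5.5] M [ 0.21  0.48 -0.03] w42.1 q6 -0.06
pinch2 t34.2 p [ 546.1 -197.9   50.3] F [-0.3  0.3  3.8] M [ 0.17  0.06 -0.04] w41.2 q6 -1.63
lift t35.0 p [ 545.6 -197.7  129.1] F [-0.4 -0.1 -2.5] M [ 0.   -0.02 -0.  ] w41.4 q6 -1.63
```

View pics/g1.png

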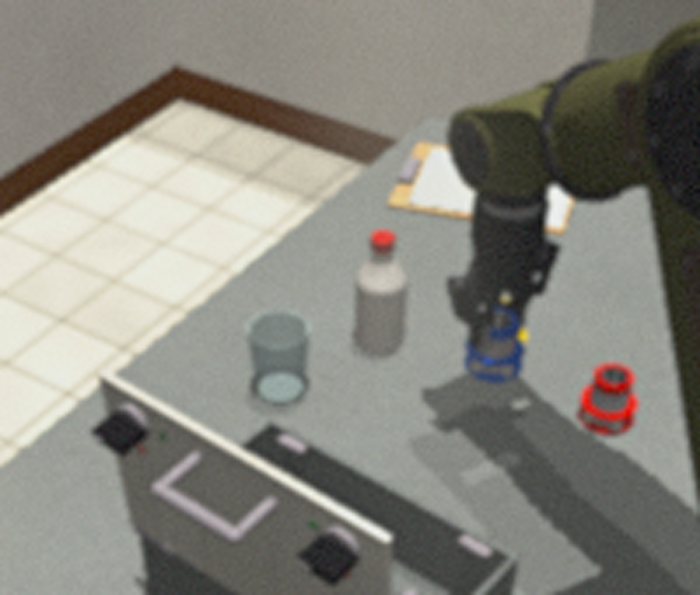

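Blue is held upright between the pads, around (497,345). Taking it to its shaft now.

```bash
cat >> h.py <<'E'
def approach(col,dxy=(0,0),psi=None):
    psi=A0+np.pi/2 if psi is None else psi
    xy=pw(SEAT[col],-10,0)[:2]+dxy
    z0=bot.read_state()['ee_pos']
    bot.servo_line([z0[0],z0[1],210],speed=150)
    bot.move_to(np.r_[xy,210],down(psi)); bot.servo_line(np.r_[xy,150],speed=120); st('above')
    hit=bot.servo_line(np.r_[xy,120.5],speed=25,until_force=6); st(f'touch {hit}'); return xy,psi
E
python3 - <<'E'
from h import *
xy,psi=approach('blue')
show('side','g2',(230,60,430,230),3.5);
E
```

```text
above t37.7 p [537.1 131.4 150.6] F [ 0.1  0.7 -1.7] M [-0.04  0.01 -0.02] w41.5 q6 -1.30
touch False t39.0 p [536.6 131.7 120.5] F [-0.2 -0.3 -4. ] M [ 0.04  0.21 -0.02] w41.3 q6 -1.30
```

View pics/g2.png

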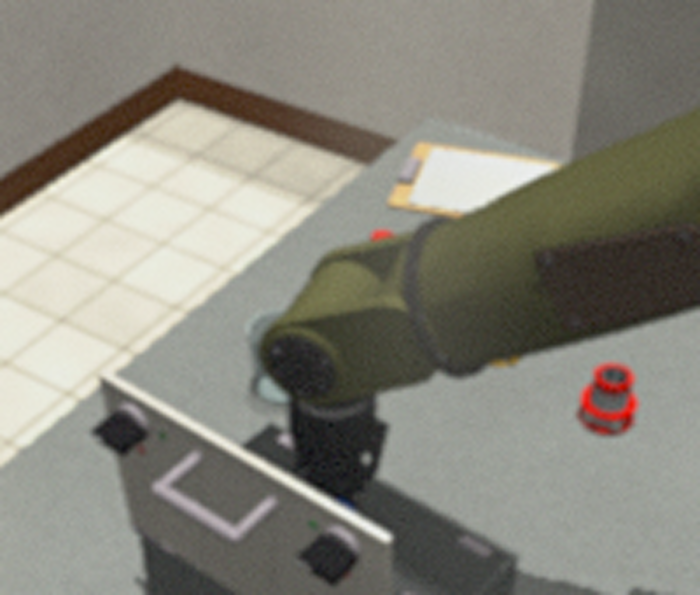

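```bash
cat >> h.py <<'E'
def feel(xy,z0,psi,zmin=83,lim=8,speed=25):
    hit=bot.servo_line(np.r_[xy,zmin],down(psi),speed=speed,until_force=lim); s=st(f'feel psi{psi-A0:.2f} hit={hit}'); return s['ee_pos'][2],hit
E
python3 - <<'E'
from h import *
xy=pw(0,-10,0)[:2]; psi=A0+np.pi/2
print(feel(xy,120,psi))
E
```

```text
feel psi1.57 hit=True t40.4 p [536.4 131.6  84.2] F [-1.6 -0.1  7.6] M [-0.    0.32 -0.03] w41.4 q6 -1.30
(np.float64(84.20236510894989), True)
```

```bash
cat >> h.py <<'E'
def release(xy,psi):
    bot.servo_line(np.r_[xy,82],down(psi),speed=20,until_force=20); st('press')
    bot.move_gripper(56); st('open'); s=bot.read_state()['ee_pos']
    bot.servo_line(np.r_[xy,150],speed=100); bot.servo_line(np.r_[xy,230],speed=200)
E
python3 - <<'E'
from h import *
xy=pw(0,-10,0)[:2]; psi=A0+np.pi/2
release(xy,psi); away()
c=show('top','h1',(260,140,480,300),3.6); cl=cloud(c)
t=cl[190:235,295:335].reshape(-1,3); t=t[(np.hypot(t[:,0]-536,t[:,1]-130)<40)&(t[:,2]>80)]; print(len(t),np.percentile(t[:,2],[10,50,90]).round(1),np.median(t,0).round(1))
rotors(c,cl)
E
```

```text
press t40.6 p [536.8 131.7  84.1] F [-16.2  -2.8  27. ] M [-0.49  2.79 -0.12] w41.6 q6 -1.30
open t40.9 p [536.9 131.6  82. ] F [ 0.1 -0.1  0.6] M [ 0. -0.  0.] w55.8 q6 -1.30
131 [84.  93.  97.4] [536.1 128.4  93. ]
red [434, 240, 22, 19, 254] [443.8 249.1] z [-0. 27. 63.] med [ 434.5 -268.5   27. ] hub 113 [436.4 -98.6 702.8]
red [312, 188, 12, 11, 69] [317.7 193.8] z [10. 34. 77.] med [616.7 118.5  34.1] hub 26 [531.  117.7 703.3]
red [438, 147, 9, 9, 64] [442. 151.] z [109. 148. 155.] med [ 719.9 -250.   148.3] hub 103 [587.3 -87.6 725.5]
yellow [444, 190, 21, 19, 246] [452.9 199.3] z [-1. 28. 63.] med [ 589.7 -305.9   27.5] hub 118 [ 521.3 -117.6  702.8]
yellow [307, 242, 13, 13, 81] [313.4 248.2] z [11. 34. 81.] med [446.  135.9  33.7] hub 33 [443.7 125.4 707.8]
blue [0, 147, 12, 105, 825] [  3.8 189.7] z [189. 198. 203.] med [ 632.4 1001.3  198. ] hub 960 [594.9 574.6 740.3]
blue [306, 210, 19, 19, 234] [315.2 219.2] z [11. 61. 97.] med [532.7 128.3  60.8] hub 282 [496.7 127.4 702.8]
```

View pics/h1.png

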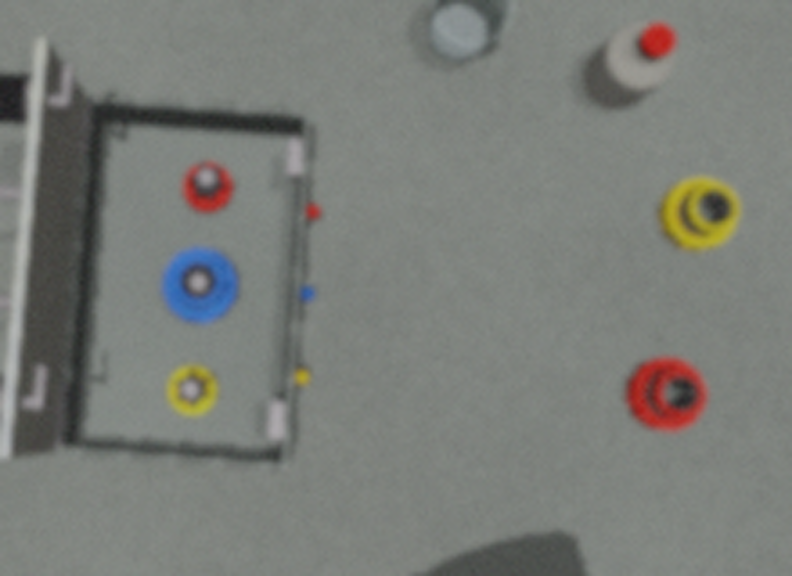

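Blue is home: its top is at about 93 and its cage plate at about 60 (expected 94 and 59). Yellow has been knocked about 32 mm towards +y, so I'll measure it again when picking it.

Run:
```python
from h import *
if pick('yellow') is not None:
    xy,psi=approach('yellow'); show('side','i1',(230,60,430,230),3.5)
    z,hit=feel(xy,0,psi)
```

```text
yellow [ 594.3 -316. ] 18.3 [43.4 43.1  7.8]
down False t48.4 p [ 595.9 -313.1   50.7] F [ 0.1 -0.1  1. ] M [0.02 0.01 0.04] w80.3 q6 -0.05
pinch1 t48.9 p [ 595.8 -312.9   50.5] F [-1.1  0.7  4.6] M [0.06 0.16 0.02] w42.6 q6 -0.05
pinch2 t50.9 p [ 595.8 -312.9   50.3] F [-0.2 -0.4  2.4] M [ 0.01 -0.08 -0.04] w41.8 q6 -1.62
lift t51.7 p [ 595.3 -312.7  129. ] F [-0.2 -0.1 -1.3] M [-0.02 -0.03 -0.02] w41.9 q6 -1.63
above t54.8 p [447.5 140.  150.5] F [ 0.2 -0.5 -0.8] M [-0.02 -0.01  0.03] w42.1 q6 -1.25
touch True t55.8 p [447.1 140.1 123.4] F [ 0.1 -0.8  2.9] M [ 0.03  0.02 -0.03] w41.8 q6 -1.25
feel psi1.57 hit=True t56.2 p [447.  140.1 122.6] F [-2.3 -0.2  1.4] M [0.07 0.42 0.07] w42.1 q6 -1.25
```

```bash
cat >> h.py <<'E'
def search(xy,psi0,zc=123.3,step=0.08,n=8,home=84.0):
    for k in [i*s for i in range(n+1) for s in ((1,-1) if i else (1,))] if False else list(range(0,n+1))+list(range(-1,-n-1,-1)):
        psi=psi0+k*step
        bot.move_to(np.r_[xy,zc],down(psi))
        z,hit=feel(xy,0,psi,lim=9)
        if z<117:
            return psi,z
    return None,None
E
python3 - <<'E'
from h import *
xy=pw(-90,-10,0)[:2]
r=search(xy,A0+np.pi/2); print(r)
E
```

```text
feel psi1.57 hit=True t56.8 p [446.7 140.1 121. ] F [-1.7  0.1  1.7] M [0.09 0.37 0.12] w42.2 q6 -1.25
feel psi1.65 hit=True t58.5 p [446.8 140.1  84.2] F [-3.5 -1.3  7.1] M [0.02 0.49 0.04] w42.2 q6 -1.33
(np.float64(1.556548547187203), np.float64(84.16813700515769))
```

Run:
```python
from h import *
xy=pw(-90,-10,0)[:2]
release(xy,1.5565); away()
c=cam('top'); cl=cloud(c)
def chk(x):
    p=pw(x,-10,0); t=cl.reshape(-1,3); t=t[(np.hypot(t[:,0]-p[0],t[:,1]-p[1]+3)<19)&(t[:,2]>70)]; print(len(t),np.percentile(t[:,2],[10,50,90]).round(1))
chk(-90);chk(0)
if pick('red') is not None:
    xy,psi=approach('red'); 
    r=search(xy,psi); print(r)
```

```text
press t58.8 p [447.5 140.2  83.7] F [-14.4  -4.   28.5] M [-0.55  2.28  0.11] w42.0 q6 -1.33
open t59.1 p [447.3 140.1  82. ] F [ 0.3 -0.3 -0.3] M [-0.    0.09 -0.03] w56.0 q6 -1.33
105 [75.  88.4 95.7]
109 [76.3 90.7 96.2]
red [ 436.4 -277.7] 18.2 [39.7 42.3  7.2]
down False t66.1 p [ 438.1 -274.8   50.5] F [-0.1  0.3  0. ] M [ 0.02 -0.03  0.02] w79.6 q6 -0.07
pinch1 t66.5 p [ 437.9 -274.7   50.4] F [-2.2  0.5  5.8] M [ 0.18  0.38 -0.07] w42.3 q6 -0.07
pinch2 t68.6 p [ 438.  -274.7   50.3] F [-0.5  0.5  5. ] M [ 0.1   0.22 -0.05] w41.9 q6 -1.64
lift t69.4 p [ 437.5 -274.4  129.2] F [ 0.4  0.4 -2.4] M [-0.02  0.05  0.02] w41.4 q6 -1.64
above t72.3 p [626.6 123.  150.8] F [ 0.   0.3 -2.6] M [-0.   -0.01 -0.02] w41.3 q6 -1.34
touch True t73.3 p [626.3 123.2 124. ] F [-0.3 -0.8  5.8] M [-0.03  0.15 -0.  ] w41.8 q6 -1.34
feel psi1.57 hit=True t73.9 p [626.8 123.2 123.7] F [-3.8 -0.2  7.7] M [-0.03  0.63 -0.01] w41.4 q6 -1.34
feel psi1.65 hit=True t75.0 p [625.7 123.3 104.3] F [-0.6  0.7 -0.5] M [0.02 0.21 0.15] w41.5 q6 -1.42
(np.float64(1.556548547187203), np.float64(104.34076196240726))
```

Run:
```python
from h import *
xy=pw(90,-10,0)[:2]; psi=1.5565
for k in range(6):
    z,hit=feel(xy,0,psi,lim=12)
    if z<86: break
print(psi,z)
```

```text
feel psi1.65 hit=True t75.4 p [625.8 123.3 101.6] F [-1.1 -0.5  1.4] M [0.01 0.28 0.18] w41.7 q6 -1.42
feel psi1.65 hit=True t75.8 p [625.7 123.3  97.2] F [-0.2  0.1  0.3] M [-0.07  0.18  0.2 ] w41.5 q6 -1.42
feel psi1.65 hit=True t76.0 p [625.8 123.3  96.4] F [-1.6 -0.1  4.4] M [-0.04  0.3   0.2 ] w41.6 q6 -1.42
feel psi1.65 hit=True t76.3 p [625.7 123.3  93.6] F [-1.2  0.5  1. ] M [-0.01  0.21  0.21] w41.5 q6 -1.42
feel psi1.65 hit=True t76.5 p [625.7 123.3  92.8] F [-1.6 -0.7  3.9] M [-0.04  0.28  0.25] w41.6 q6 -1.42
feel psi1.65 hit=True t76.8 p [625.7 123.3  91.2] F [-1.4 -0.2  2.6] M [-0.06  0.23  0.23] w41.6 q6 -1.42
1.5565 91.22744872004323
```

Run:
```python
from h import *
xy=pw(90,-10,0)[:2]; psi=1.5565+0.06
bot.move_to(np.r_[xy,91.2],down(psi)); st('rot')
for k in range(4):
    z,hit=feel(xy,0,psi,lim=12)
    if z<85: break
```

```text
rot t77.0 p [626.  123.1  90.7] F [-0.4  0.2 -2.5] M [ 0.06  0.13 -0.01] w41.4 q6 -1.48
feel psi1.71 hit=True t77.3 p [626.1 123.3  84.3] F [-3.5 -0.9  9.1] M [-0.1   0.45  0.01] w41.4 q6 -1.48
```

Run:
```python
from h import *
xy=pw(90,-10,0)[:2]
release(xy,1.6165); away()
c=show('top','j1',(260,140,480,300),3.6); show('side','j2',(230,120,430,290),3.5); cl=cloud(c)
for k,m in masks(c).items():
    x=SEAT[k]; p=pw(x,-10,0); t=cl.reshape(-1,3); r=np.hypot(t[:,0]-p[0]+1.4,t[:,1]-p[1]+3)
    a=t[(r>13)&(r<19)]; b=t[(r>23)&(r<29)]
    print(k,'hub top z',np.percentile(a[:,2],[50,80]).round(1),'cage',np.percentile(b[:,2],[50,80]).round(1))
```

```text
press t77.6 p [626.5 123.3  84.2] F [-14.4  -2.   23.5] M [-0.17  2.28  0.01] w41.6 q6 -1.48
open t77.9 p [626.3 123.1  81.6] F [0.1 0.4 0.1] M [ 0.03  0.02 -0.01] w56.0 q6 -1.48
red hub top z [93.5 96.3] cage [59.1 61.5]
yellow hub top z [93.2 96.3] cage [59.  61.9]
blue hub top z [92.6 95.4] cage [58.4 61. ]
```

View pics/j1.png

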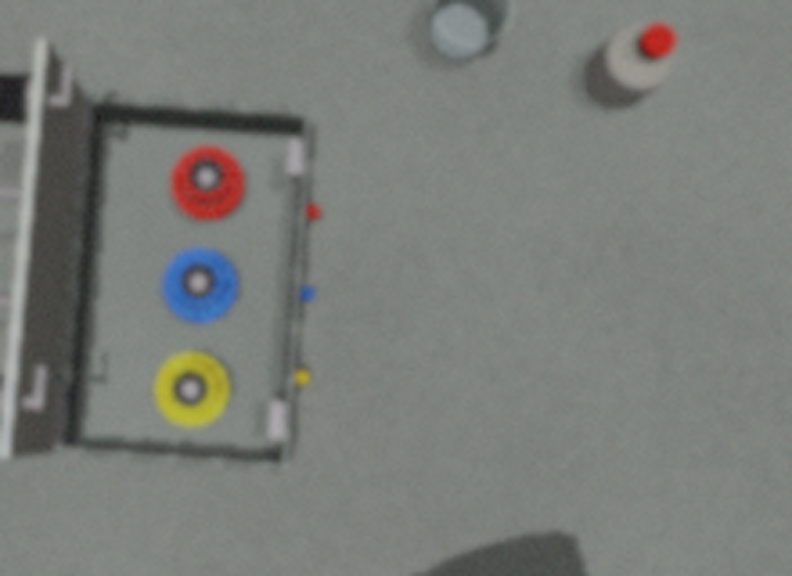

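All three rotors are home: hub tops are at about 93 and cages at about 59. Closing the cover.

Run:
```python
from h import *
p=hpos(1.66); bot.move_gripper(40); bot.move_to(p+[0,0,110],down(A0+np.pi/2)); 
hit=bot.servo_line(p,speed=80,until_force=10); st(f'handle {hit}')
if not hit:
    bot.move_gripper(0,30); st('grip')
    swing(np.linspace(1.66,0,12)[1:])
```

```text
handle True t86.9 p [552.9 303.1 269.7] F [0.  1.1 5.4] M [ 0.03 -0.08  0.07] w40.4 q6 -1.03
```

Run:
```python
from h import *
st()
show('side','k1',(230,120,350,240),5); show('top','k2',(240,150,360,280),4.5)
```

```text
t86.9 p [552.9 303.1 269.7] F [0.  1.1 5.4] M [ 0.03 -0.08  0.07] w40.4 q6 -1.03
```

View pics/k1.png

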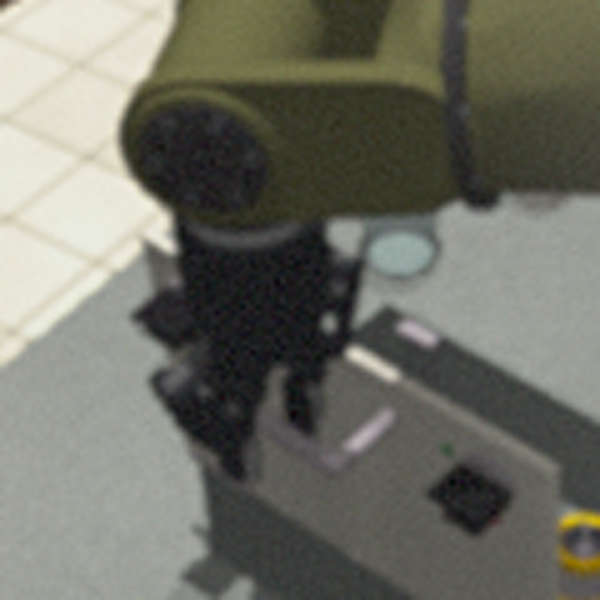

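View pics/k2.png

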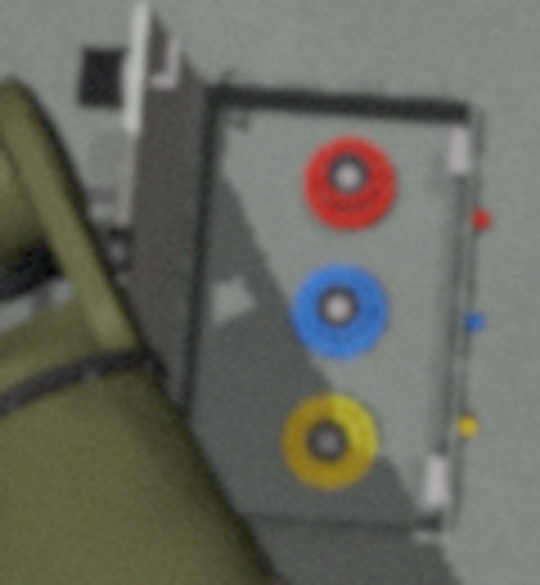

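Run:
```python
from h import *
p=hpos(1.66)
bot.servo_line(p+[0,0,60],speed=80); st('up'); bot.move_gripper(26); st('narrow')
hit=bot.servo_line(p,speed=40,until_force=10); st(f'handle {hit}')
```

```text
up t87.9 p [552.7 302.9 323. ] F [ 0.7  0.3 -0.8] M [-0.03  0.01 -0.01] w39.9 q6 -1.03
narrow t88.2 p [552.8 302.9 323.3] F [-0.2 -0.2  0.1] M [ 0.   -0.03 -0.01] w26.0 q6 -1.03
handle False t89.8 p [552.9 303.  263.9] F [ 0.5  0.7 -0.4] M [ 0.02 -0.03 -0.  ] w25.7 q6 -1.03
```

Run:
```python
from h import *
bot.move_gripper(0,30); st('grip')
swing(np.linspace(1.66,0,12)[1:])
```

```text
grip t90.1 p [552.8 302.6 263.5] F [-1.  -4.3 -1.2] M [-0.69  0.09  0.01] w11.2 q6 -1.03
 th1.51 t90.5 p [550.6 278.9 272.3] F [-0.2 -1.9  1. ] M [-0.09  0.1   0.08] w11.1 q6 -1.07
 th1.36 t90.9 p [548.4 254.2 277.7] F [-2.8 -1.3  9.3] M [-0.03  0.43  0.03] w10.8 q6 -1.10
 th1.21 t91.4 p [546.  228.6 277.8] F [-2.3 -3.8  7.5] M [-0.54  0.25 -0.01] w10.9 q6 -1.14
 th1.06 t91.8 p [543.6 203.4 274.3] F [ 0.7 -4.6  3.8] M [-0.57 -0.02  0.04] w11.1 q6 -1.18
 th0.91 t92.2 p [541.2 179.  267. ] F [ 3.  -3.8 -2.8] M [-0.26 -0.59  0.01] w10.7 q6 -1.22
 th0.75 t92.7 p [539.  155.7 256.9] F [ 3.7 -4.2 -0.7] M [-0.38 -0.59  0.04] w10.9 q6 -1.26
 th0.60 t93.1 p [536.8 133.5 242.1] F [ 5.3 -2.8 -3.7] M [-0.14 -0.84 -0.  ] w11.0 q6 -1.30
 th0.45 t93.5 p [534.9 114.3 224.9] F [ 6.3 -3.3 -5.6] M [-0.32 -0.96  0.  ] w10.6 q6 -1.33
 th0.30 t94.0 p [533.3  98.2 205.2] F [ 5.9 -2.  -4.7] M [-0.21 -1.02 -0.05] w10.8 q6 -1.36
 th0.15 t94.4 p [532.   85.4 183.4] F [ 7.1 -0.3 -6.9] M [-0.03 -0.98  0.02] w11.0 q6 -1.38
 th0.00 t94.8 p [531.2  76.8 161. ] F [1.6 5.4 2.8] M [ 0.86 -0.18  0.03] w10.8 q6 -1.40
```

Run:
```python
from h import *
h=hpos(0); bot.servo_line(h-[0,0,4],speed=20,until_force=20); st('press')
bot.move_gripper(40); bot.servo_line(h+[0,0,80]); 
turn_cam(-110,-65,1.55,0.0)
q6add(0.04); st('push'); q6add(0.04); st('push'); q6add(-0.06); st('back')
```

```text
press t95.0 p [531.3  76.8 161. ] F [-5.1 -0.3  9.8] M [0.01 0.8  0.05] w10.8 q6 -1.40
down hit=False t98.0 p [422.1  87.3 144.3] F [-0.5 -0.4  0.9] M [-0.   -0.04  0.02] w44.9 q6 -1.34
gripped t98.4 p [422.1  87.1 144.3] F [-2.3 -3.1  6.1] M [-0.49  0.33  0.01] w11.1 q6 -1.34
 1 t98.8 p [422.   86.9 144.3] F [-2.2 -4.5  4. ] M [-0.7   0.35 -0.1 ] w11.3 q6 -1.08
 2 t99.2 p [422.   86.8 144.3] F [-3.3 -6.5  2.9] M [-1.01  0.43 -0.08] w11.4 q6 -0.82
 3 t99.5 p [421.8  86.5 144. ] F [-1.8 -9.6  1.2] M [-1.38  0.52 -0.41] w11.0 q6 -0.57
 4 t99.9 p [421.8  86.4 143.9] F [  1.6 -10.2  -4.6] M [-1.21 -0.28  0.55] w11.1 q6 -0.31
 5 t100.2 p [421.4  86.2 143.8] F [ -3.  -13.4   0.9] M [-1.75  0.77 -0.38] w11.0 q6 -0.05
 6 t100.6 p [421.2  86.3 143.8] F [ -7.2 -11.5   3.3] M [-1.76  1.28 -0.47] w11.5 q6 0.21
push t100.8 p [421.1  86.1 143.8] F [-2.2 -6.5  4.3] M [-0.57  0.41  0.6 ] w11.4 q6 0.25
push t101.1 p [421.1  86.1 143.8] F [-2.7 -5.2  4.6] M [-0.54  0.31  1.22] w11.2 q6 0.28
back t101.3 p [421.1  86.1 143.8] F [-2.2 -3.5  2.5] M [-0.07  0.28 -0.09] w11.2 q6 0.22
```

Run:
```python
from h import *
bot.move_gripper(45); bot.servo_line(np.array(bot.read_state()['ee_pos'])+[0,0,80])
turn_cam(110,-65,1.55,0.0)
q6add(0.04); st('push'); q6add(0.04); st('push'); q6add(-0.06); st('back')
bot.move_gripper(45); bot.servo_line(np.array(bot.read_state()['ee_pos'])+[0,0,90]); away()
c=show('top','l1',(260,140,480,300),3.6); show('side','l2',(230,120,430,290),3.5); cl=cloud(c)
X,Y,Z=np.moveaxis(cl,-1,0)
m=(X>360)&(X<720)&(Y>10)&(Y<280)&(Z>128)&(Z<400)
for mm,s,ce in big(m,3):
    P=cl[mm]; r=cv2.minAreaRect(P[:,:2].astype(np.float32)); print(np.median(P,0).round(1),r)
m=(Z>105)&(Z<128)&(X>400)&(X<670)&(Y>60)&(Y<220); P=cl[m]; print('cover plane',np.linalg.lstsq(np.c_[P[:,:2],np.ones(len(P))],P[:,2],rcond=None)[0],P[:,2].mean(),bot.read_state()['ft_force'])
```

```text
down hit=False t105.3 p [641.2  66.5 144.5] F [-0.4  0.4  0. ] M [ 0.06  0.   -0.01] w45.0 q6 -1.41
gripped t105.7 p [641.1  66.6 144.4] F [-0.3  0.8  2.9] M [0.06 0.17 0.03] w11.3 q6 -1.41
 1 t106.0 p [641.1  66.4 144.4] F [-0.6 -2.1  1.4] M [-0.25  0.27 -0.09] w11.3 q6 -1.15
 2 t106.4 p [641.   66.3 144.3] F [-3.8 -3.2  1.8] M [-0.61  0.47 -0.04] w11.1 q6 -0.90
 3 t106.7 p [641.   66.1 144.1] F [-0.8 -5.7  0.5] M [-0.64  0.41  0.05] w11.3 q6 -0.64
 4 t107.1 p [640.7  65.7 144. ] F [-2.9 -7.2  1.1] M [-0.98  0.78 -0.56] w11.4 q6 -0.38
 5 t107.4 p [640.6  65.7 143.9] F [-4.8 -8.4  1.1] M [-1.01  1.06 -0.41] w11.2 q6 -0.12
 6 t107.8 p [640.3  65.7 143.9] F [-8.8 -8.1  2.6] M [-0.98  1.42 -0.39] w11.4 q6 0.14
push t108.0 p [640.2  65.6 143.9] F [-3.7 -4.2  2. ] M [-0.34  0.56  0.73] w11.2 q6 0.17
push t108.3 p [640.2  65.6 144. ] F [-2.4 -3.9  3. ] M [-0.43  0.43  1.24] w10.7 q6 0.21
back t108.5 p [640.2  65.6 143.9] F [-3.8 -3.8  1.7] M [-0.11  0.47  0.03] w11.2 q6 0.15
[530.6  73.6 166.7] ((532.0482788085938, 73.71053314208984), (11.865110397338867, 90.52022552490234), 84.7795181274414)
[639.2  60.9 151.6] ((640.9343872070312, 63.549285888671875), (35.24663162231445, 12.227317810058594), 85.56684875488281)
[422.4  83.6 151.3] ((422.3836975097656, 83.45142364501953), (34.2183723449707, 8.484679222106934), 88.8932876586914)
cover plane [-1.25507631e-03 -2.15223896e-03  1.18075186e+02] 117.09753120269013 [-0.11236599  0.24471066 -0.26973564]
```

View pics/l1.png

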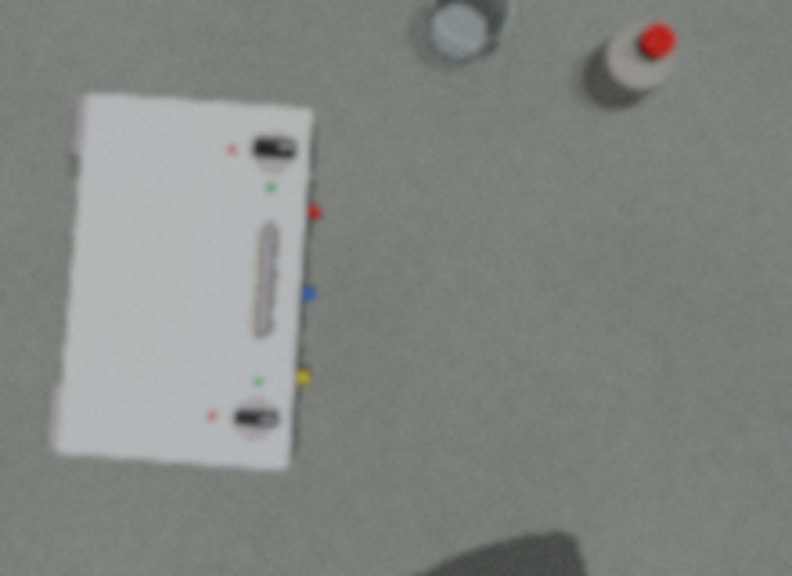

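View pics/l2.png

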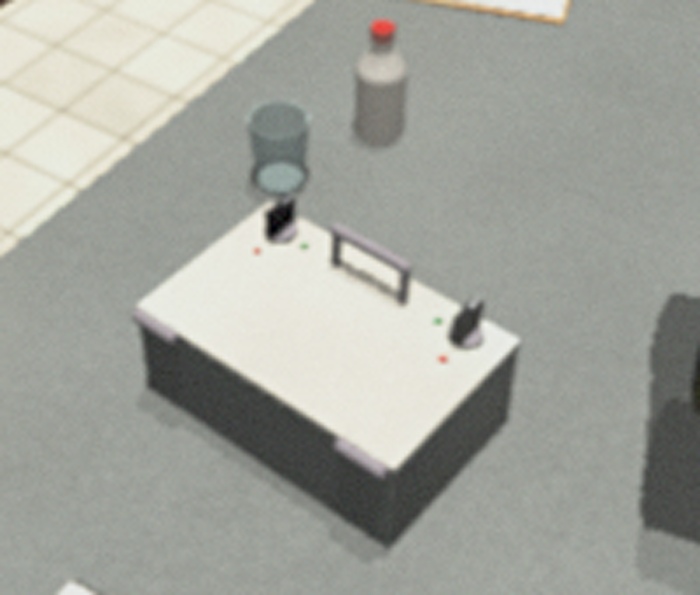

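Both wings lie along the pump's y axis, in line with their red dots, and the cover is flat at 117 mm. The beaker and bottle have not moved. Handing in.

Run:
```python
from h import *
print(bot.finish_job())
```

```text
the job is handed in; nothing more can be done
None
```

I did the whole job in the order asked and handed it in; the last clock reading was 108.5 s, and I put the total at just over 110 s.

- **Opening:** I turned both fasteners to their unlocked stops and swung the cover up against its stop.
- **Rotors:** All three were present, and each is on the shaft of its colour, pushed home. Hub tops measured about 93 mm (expected 94) and cages about 59 mm (expected 59). Yellow was knocked about 32 mm aside during the run, so I measured it again before picking it. Blue went straight on, while yellow and red needed turning to mesh.
- **Closing:** The cover is shut, flat at 117 mm, and I pressed both fasteners against their locked stops. Both wings lie along the pump's y axis to within a few degrees by eye. The camera's fit of the wings was too coarse to confirm the angle more closely.
- **Bystanders:** The beaker and wash bottle look unmoved in the before and after pictures. I never went near the hotplate but did not measure it again at the end.

Three things disagreed or went wrong along the way:
- **Camera bias:** The camera positions were about (1.4, 3.1) mm off the positions I found by touch. I corrected for that from then on.
- **Handle contact:** When I first went back to the handle, the approach stopped on a light touch about 6 mm high, at roughly 10 N. I narrowed the gripper opening and the second approach was clean.
- **Red rotor:** It stuck part-way down until I turned it a further 0.06 rad.

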